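Lay a culture bottle down in the shaker and flip the retaining bar over it

ROBOT

A 6-joint arm with a two-finger parallel gripper is mounted at the origin on the work surface. World frame = base frame: x ahead of the robot, y to its left, z up, the work surface at z = 0. Lengths are in m, angles in degrees, forces in N, time in s.
With the tool pointing down it reaches from about 0.275 to 0.725 m from the base axis. Payload 15.9 kg.
Tool frame: the origin (TCP) lies at the very end of the fingers, on their centre line; the grasp point (between the pads) lies behind it (r.tcp_to_grasp is the z of the grasp point in the tool frame, in m); z points along the fingers, y is the line along which they close (so a half turn about z gives the same grasp; the last joint's range is limited). The gripper opens to 85 mm and grips with 20 to 120 N. Pads are 22 mm wide; open, the fingers measure 114 mm over their backs; the gripper's body (76 mm by 85 mm) begins 54 mm behind the grasp point. The pads swing forward as they close: fully open they stand 13 mm farther back than shut.
Start: joints at [-71.448, 12.198, -1.971, 75.831, 0, 90], TCP at [0.159, -0.474, 0.231] pointing down, gripper open.
Joint ranges: [-170.91, 170.91], [-42.67, 98.43], [-65.05, 77.54], [-120.47, 116.71], [-90, 82.35], [-180, 180]. Speed limits (degrees/s): [108.29, 108.29, 136.94, 147.25, 180, 180].

INTERFACE

Orientations are given as a 3x3 rotation matrix whose columns are the frame's x, y, z axes.
In Python, from bench import r, capture, order gives the robot as it stands.
- The arm moves only by the tool carry_out, never from a script. Its argument "increments" is text: rows parted by semicolons, each of 6 numbers parted by spaces: the shift along the tool's x, y, z in m, then the turn, a rotation vector about the tool's x, y, z in rad. A call has 1 to 5 rows; each row is the pose to reach, as a shift and turn from the pose commanded when the call began, along the tool's axes at that moment; what a row does not reach only later rows make up. A row lasts 1/10 s, in which the tool goes at most 50 mm and 8.59 degrees, less where a joint would pass 70% of its speed; a pose out of reach is approached as far as the arm can. A call with a gripper value outside its range is refused whole. "gripper" is the finger opening in m, from 0 to 0.0854, set as the call begins (left out, the last holds). The fingers move at their own pace and stop on an object; "squeeze" is the grip in N (left out, the last holds). Time passes only in rows, so rows that repeat a pose let the fingers close. It gives the time, the measured TCP pose, the force, the opening and the grip force at its end, in the units of the state.
- r.get_obs(): the state, without advancing time (a new reading comes with each control period).
- capture(name): name is "side" or "top"; returns a dict with "pixels" (420x560x3 uint8, red, green, blue), "K" (3x3 intrinsics, pixels), "position" and "orientation" of the camera in the world. Camera axes: x right, y down, z forward; pixel columns grow to the right and rows downward; lengths in m; the calibration is good to about 2 mm. A picture is of the moment at which its call begins. There is no depth.
- order.close_job(): hands the job in; it is judged then, once.
The state is a dict: "t": time; "q": joint angles; "joint_velocities": joint speeds; "joint_torque": joint torques, N m; "tool_pos": TCP position; "tool_rot": TCP orientation; "ft_force": force on the tool from outside, world axes, zero at the start; "moment": the same for the moment, N m; "width": opening from 0.0 (shut) to 1.0 (fully open); "grip_force": force on a finger pad.
Only numpy, scipy, OpenCV 4.12 (cv2) and the standard library are available. Lean on these libraries where they do the work, as an engineer would, in place of code of your own. Each camera call takes 0.05 s, during which the arm holds its last target. There are 200 camera calls.

TASK

Get the shaker ready to run: gently push over the green culture bottle standing in the blue trough so that it lies along the trough with its cap towards the trough's empty end, then push the red-ended retaining bar over it until the bar is fully down. Only push: do not pinch or lift the bottle or the bar, use just a light touch on both, and leave the amber bottle, the beaker and the jar alone.

Things in the scene. Friction and masses are not known exactly. Their poses are not given: they have to be found in the camera images.
- shaker: White bench shaker, fixed, 200 (x) x 310 (y) mm, 60 mm high; turned about the vertical by up to 30 degrees. Origin on the bench under the trough's centre line; it spans y -135..175 mm, z up. Two grey posts stand beside the trough at y -3..43 mm: the bar's hinge post at x -67..-53 (to z = 155) and its rest post, topped with a rubber pad, at x 47..61 (to z = 140).
- trough (a point): Point on the inner floor of the blue open trough on top of the shaker, 60 mm straight above the shaker's origin, same axes. The trough runs along y: inside 78 mm wide (x -39..39), y -112..152 mm, walls 5 mm thick, 30 mm high. The green bottle stands near its -y end and is to fall towards +y, the far end.
- green_bottle: Loose green bottle, white label, blue cap, 156 mm high, 0.25 to 0.46 kg. Origin at the centre of its underside, z along its axis to the cap. Body 70 mm in diameter up to 100 mm, shoulder to 120 mm; cap 44 mm in diameter, from 126 to 156 mm. Stands in the trough about 70 mm from its centre towards -y. Pushed at the cap it falls by itself past about 25 degrees; its foot may slide.
- green_mid (a point): Point on the green bottle's axis halfway up, 78 mm above its underside.
- green_cap (a point): Point on the green bottle's axis at the top of the cap, 156 mm above its underside.
- bar (a joint): Angle of the retaining bar (rad): 0 = fully down, level across the trough, pointing to the shaker's +x; 1.57 = straight up; 1.95 = farthest open, leaning out to -x. Starts at 1.6 to 1.95. The hinge is stiff: the bar stays where it is left and must be pushed all the way (about 1 N). A flat strip 40 mm wide (along y), 8 mm thick, a little springy (1.4 mm per N at its end).
- bar_hinge (a point): Fixed point on the bar's hinge axis, in the middle of the bar's width: 60 mm to -x, 20 mm to +y of the shaker's origin, 145 mm above the bench. The axis runs along the shaker's y.
- bar_end (a point): Middle of the bar's free end, 120 mm from the hinge axis. The last 34 mm are red and 10 mm thick. When down, the bar's mid-thickness is 145 mm above the bench.
- amber_bottle: Bystander: loose brown bottle of the same shape as the green one with a white cap, 70 mm in diameter, 156 mm high, standing on the bench. Origin at the centre of its underside.
- beaker: Bystander: loose pale beaker, 64 mm across, 85 mm high, standing on the bench. Origin at the centre of its underside.
- jar: Bystander: loose white jar with yellow lid, 56 mm in diameter, 75 mm high, standing on the bench. Origin at the centre of its underside.
Not all that is in view belongs to the job. Of the things that look like the green_bottle, the middle-sized one is meant.

How it is judged (in metres and radians):
On the way, in this order (a step that is already met when the one before it is completed fails the run):
1. the green bottle lies along the trough, cap towards the far end, with the bar still up (angle between green_bottle's own z axis and vertical between 1.42 and 1.72 rad and x of green_mid in the frame of shaker between -0.015 and 0.015 m and y of green_mid in the frame of shaker between -0.06 and 0.1 m and z of green_mid in the frame of shaker between 0.08 and 0.11 m and y of green_cap in the frame of shaker above 0.02 m and linear speed of green_bottle below 0.03 m/s and value of joint bar above 1.2 rad), for 0.2 s.
2. the bar is pushed fully down over the lying bottle (angle between green_bottle's own z axis and vertical between 1.42 and 1.72 rad and x of green_mid in the frame of shaker between -0.015 and 0.015 m and y of green_mid in the frame of shaker between -0.06 and 0.1 m and z of green_mid in the frame of shaker between 0.08 and 0.11 m and y of green_cap in the frame of shaker above 0.02 m and value of joint bar below 0.08 rad), for 0.2 s.
At the end, for the whole second after the job is handed in: The green bottle lies at rest along the trough (axis within about 8 degrees of level, middle within 15 mm of the trough's centre line, cap towards the +y end), the bar over it is down to within 0.08 rad of its stop, and the amber bottle, beaker and jar stand within 20 mm of where they began (all of step 2 and linear speed of green_bottle below 0.03 m/s and angle between each of amber_bottle, beaker, jar's own z axis and vertical below 0.1 rad and distance of each of amber_bottle, beaker, jar from where it was at the start of the episode below 0.02 m); the robot touches nothing.
It fails at once if the green bottle is lifted (its middle more than 105 mm, or its underside's centre more than 90 mm, above the trough's floor) (height (world z) of green_mid above 0.165 m or height (world z) of green_bottle above 0.15 m).
It fails at once if the green bottle is pinched or shoved with more than 15 N by the fingers (contact force between the fingers and green_bottle above 15 N).
It fails at once if the bar is pinched or pressed with more than 30 N (contact force between the fingers and bar above 30 N).
It fails at once if the amber bottle, beaker or jar is knocked or moved more than 20 mm (distance of any of amber_bottle, beaker, jar from where it was at the start of the episode above 0.02 m or angle between any of amber_bottle, beaker, jar's own z axis and vertical above 0.25 rad).
It also fails if it takes over 48 s, if anything falls off the work surface, if the arm or the gripper's body presses on something with over 40 N, if the wrist force passes 120 N, or if a joint passes its speed limit or range.

## Working session

There is one attempt and no reset: what is moved stays moved. The work goes in short steps, Python scripts to look and compute and a tool call to move; the robot and the scene stay as the last step left them, time stands still between calls to the robot, and variables do not carry over. Pictures are saved under pics/ and viewed, at most 10 in all, crops included, and the job is handed in when it is done.

Besides the shell and the picture viewer there is one more tool, called after "Emit:" as name(argument=value, ...) on one line, values as JSON. carry_out: Moves the arm, as the interface text tells. Its arguments: {"type":"object","properties":{"increments":{"type":"string"},"gripper":{"type":"number"},"squeeze":{"type":"number"}},"required":["increments"]}

```bash
ls; mkdir -p pics; cat > h.py <<'E'
import numpy as np, cv2, pickle
from bench import r, capture, order
def snap(n,f):
    c=capture(n); cv2.imwrite(f'pics/{f}.png',c['pixels'][:,:,::-1]); pickle.dump(c,open(f'pics/{f}.pkl','wb')); return c
def load(f): return pickle.load(open(f'pics/{f}.pkl','rb'))
def ray(c,u,v):
    d=np.array(c['orientation'])@np.linalg.solve(np.array(c['K']),[u,v,1.]); return np.array(c['position']),d
def atz(c,u,v,z):
    p,d=ray(c,u,v); return p+d*(z-p[2])/d[2]
def proj(c,P):
    q=np.array(c['K'])@(np.array(c['orientation']).T@(np.array(P)-np.array(c['position']))); return q[:2]/q[2]
E
python3 - <<'E'
from h import *
for n in('top','side'):
    c=snap(n,n+'0'); print(n,c['position'],np.round(c['orientation'],3).tolist(),c['K'][0])
a=cv2.imread('pics/top0.png');b=cv2.imread('pics/side0.png')
print(r.tcp_to_grasp); o=r.get_obs(); print(o['t'],o['tool_pos'],np.round(o['tool_rot'],3).tolist())
E
```

```text
pics
top [0.3632344  0.01120012 1.36737353] [[-0.083, -0.973, 0.215], [-0.997, 0.081, -0.02], [0.002, -0.216, -0.977]] [478.54225412   0.         278.14598402]
side [-0.08117831  0.83576119  0.92818253] [[-0.768, -0.357, 0.532], [-0.64, 0.451, -0.622], [-0.018, -0.818, -0.575]] [489.14458484   0.         286.58512723]
-0.0187
0.1 [ 0.15898344 -0.47371296  0.23086855] [[0.948, 0.318, -0.0], [0.318, -0.948, 0.001], [0.0, -0.001, -1.0]]
```

View pics/top0.png

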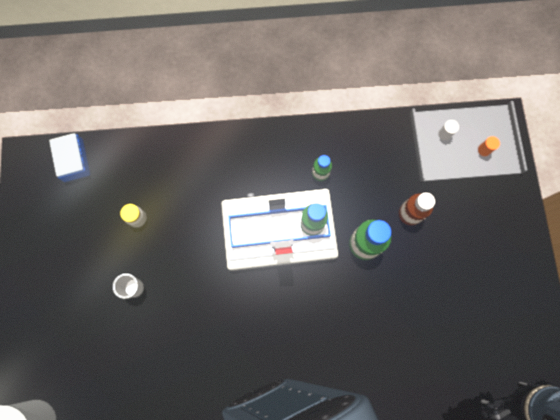

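View pics/side0.png

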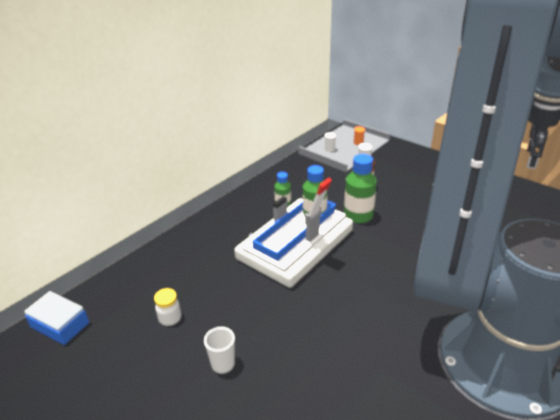

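Top view: the candidates for the green bottle are small (322,167), middle (315,218, in the trough) and large (372,238). I choose the one in the trough. The bar is up, with its red end at (283,250). The amber bottle is at (420,207), the beaker at (127,287) and the jar at (133,215).

```bash
python3 - <<'E'
import cv2,numpy as np
a=cv2.imread('pics/top0.png')[150:290,205:405];b=cv2.imread('pics/side0.png')[145:285,220:390]
f=lambda x:cv2.resize(x,None,fx=4,fy=4,interpolation=cv2.INTER_CUBIC)
cv2.imwrite('pics/ctop.png',f(a)); cv2.imwrite('pics/cside.png',f(b))
E
```

```text
(no output)
```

View pics/ctop.png

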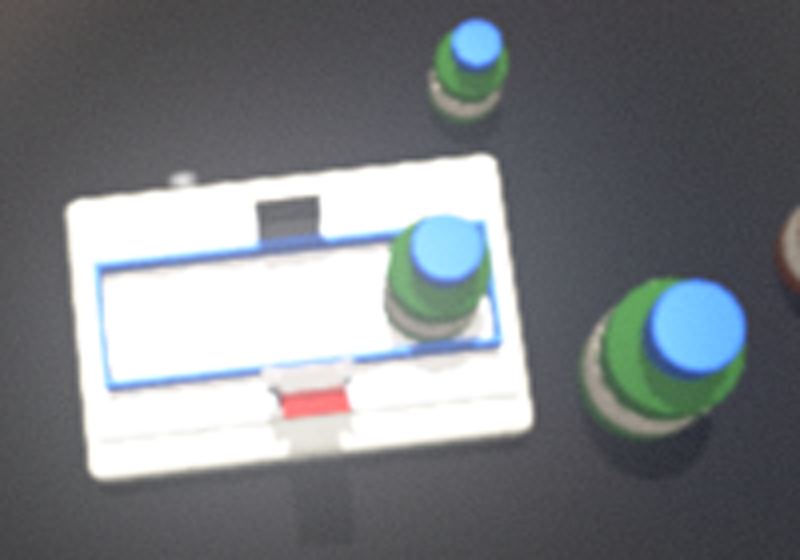

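View pics/cside.png

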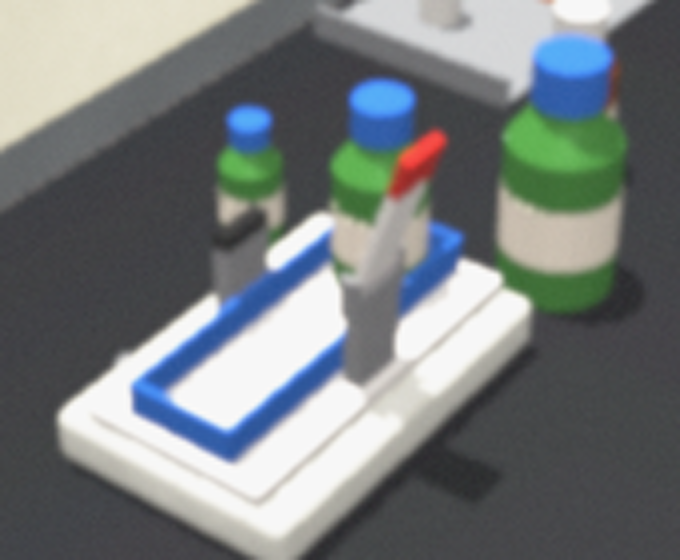

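```bash
python3 - <<'E'
from h import *
from scipy.optimize import least_squares as ls
T,S=load('top0'),load('side0')
t=lambda u,v:np.array([(u+.5)/4-.5+205,(v+.5)/4-.5+150])
s=lambda u,v:np.array([(u+.5)/4-.5+220,(v+.5)/4-.5+145])
M=[(T,t(97,264),(.044,.157,.09)),(T,t(107,390),(-.044,.157,.09)),(T,t(501,347),(-.044,-.117,.09)),(T,t(485,222),(.044,-.117,.09)),
(S,s(135,385),(.044,.157,.09)),(S,s(233,460),(-.044,.157,.09)),(S,s(463,237),(-.044,-.117,.09))]
def W(p,a): 
    c,n=np.cos(p[2]),np.sin(p[2]); return np.array([p[0]+c*a[0]-n*a[1],p[1]+n*a[0]+c*a[1],a[2]])
f=lambda p:np.concatenate([proj(c,W(p,a))-u for c,u,a in M])
o=ls(f,[.4,0,0]); p=o.x; print('shaker',p,np.degrees(p[2])); print(o.fun.round(1))
def tri(a,b): 
    g=lambda X:np.r_[proj(T,X)-a,proj(S,X)-b]; o=ls(g,[.4,0,.1]); return o.x,o.fun.round(1)
def loc(X):
    c,n=np.cos(p[2]),np.sin(p[2]); d=X[:2]-p[:2]; return np.round([c*d[0]+n*d[1],-n*d[0]+c*d[1],X[2]],4)
for n,a,b in [('cap',t(448,249),s(383,97)),('bigcap',t(697,327),s(574,57)),('smallcap',t(477,44),s(250,119)),('barendR/y+',t(280,405),s(393,180)),('barend topcorners?',t(345,395),s(440,140)),('ambercap',np.array([426,203]),np.array([366,149]))]:
    X,e=tri(a,b); print(n,X.round(4),'local',loc(X),e)
for n,a in [('cap z.216',t(448,249))]: X=atz(T,*a,.216); print(X,loc(X))
for th in (1.6,1.75,1.95):
  for d in((.12,0),(.12,.02),(.12,-.02),(.086,.02)):
    X=W(p,(-.06+d[0]*np.cos(th),.02+d[1],.145+d[0]*np.sin(th))); print(th,d,((proj(T,X)-[205,150])*4).round(),((proj(S,X)-[220,145])*4).round())
E
```

```text
shaker [ 0.61180994 -0.03315562  0.03674756] 2.1054799054319555
[-2.   1.  -1.3  1.3  1.   0.   0.4 -0.1 -1.   0.4  0.2 -5.5  0.5  0.9]
cap [ 0.6154 -0.1066  0.2187] local [ 0.0009 -0.0735  0.2187] [-0.1 -0.2  0.2  0. ]
bigcap [ 0.5557 -0.2572  0.2038] local [-0.0644 -0.2218  0.2038] [ 0.2  0.2 -0.3 -0. ]
smallcap [ 0.7794 -0.1518  0.1159] local [ 0.1631 -0.1248  0.1159] [ 0.  0. -0. -0.]
barendR/y+ [0.524  0.0045 0.2449] local [-0.0864  0.0409  0.2449] [-0.2 -0.2  0.3  0.1]
barend topcorners? [ 0.522  -0.0356  0.2562] local [-0.0898  0.0009  0.2562] [ 0.7  1.  -1.3 -0.2]
ambercap [ 0.6309 -0.4027  0.1476] local [ 0.0055 -0.37    0.1476] [-0.1 -0.1  0.2  0. ]
[ 0.61550134 -0.10717995  0.216     ] [ 0.001  -0.0741  0.216 ]
1.6 (0.12, 0) [309. 355.] [382. 126.]
1.6 (0.12, 0.02) [274. 359.] [364. 140.]
1.6 (0.12, -0.02) [343. 351.] [400. 113.]
1.6 (0.086, 0.02) [275. 366.] [362. 184.]
1.75 (0.12, 0) [312. 385.] [406. 137.]
1.75 (0.12, 0.02) [278. 389.] [388. 151.]
1.75 (0.12, -0.02) [346. 381.] [423. 124.]
1.75 (0.086, 0.02) [277. 388.] [379. 192.]
1.95 (0.12, 0) [317. 426.] [436. 158.]
1.95 (0.12, 0.02) [283. 430.] [418. 172.]
1.95 (0.12, -0.02) [351. 422.] [453. 144.]
1.95 (0.086, 0.02) [281. 416.] [400. 207.]
```

Emit:
carry_out(increments="0.045 -0.012 -0.02 0 0 0.1; 0.09 -0.024 -0.03 0 0 0.2; 0.135 -0.036 -0.03 0 0 0.286; 0.18 -0.048 -0.03 0 0 0.286; 0.225 -0.06 -0.03 0 0 0.286", gripper=0)

```text
t: 0.6
tool_pos: [0.3545, -0.3441, 0.2612]
tool_rot: [[0.999, 0.037, -0.0], [0.037, -0.999, 0.0], [-0.0, -0.0, -1.0]]
ft_force: [0.3, -2.3, 0.0]
width: 0.145
grip_force: 0.0
```

```bash
cat > d.py <<'E'
from h import *
import sys
p=[.6118,-.0332,.03675]; c,s=np.cos(p[2]),np.sin(p[2])
o=r.get_obs(); R=np.array(o['tool_rot']); P=np.array(o['tool_pos'])
d=P[:2]-p[:2]; print('t',o['t'],'P',P.round(4),'local',np.round([c*d[0]+s*d[1],-s*d[0]+c*d[1]],4),'F',np.round(o['ft_force'],1),'w',round(float(o['width']),2))
Rt=np.array([[c,s,0],[s,-c,0],[0,0,-1]])
print('turn',cv2.Rodrigues(R.T@Rt)[0].ravel().round(3))
if len(sys.argv)>3:
    x,y,z=map(float,sys.argv[1:4]); G=np.array([p[0]+c*x-s*y,p[1]+s*x+c*y,z]); print('shift',(R.T@(G-P)).round(4))
E
python3 d.py 0.001 -0.140 0.26
```

```text
t 0.6 P [ 0.3545 -0.3441  0.2612] local [-0.2685 -0.3013] F [ 0.3 -2.3  0. ] w 0.14
turn [-0.     0.     0.001]
shift [ 0.2696 -0.1611  0.0012]
```

Emit:
carry_out(increments="0.04 -0.024 0 0 0 0; 0.08 -0.048 0 0 0 0; 0.12 -0.072 0 0 0 0; 0.16 -0.096 0 0 0 0; 0.2 -0.12 0 0 0 0")

```text
t: 1.1
tool_pos: [0.5499, -0.2165, 0.261]
tool_rot: [[0.999, 0.038, -0.0], [0.038, -0.999, 0.0], [-0.0, -0.0, -1.0]]
ft_force: [0.0, -1.9, -0.3]
width: -0.003
grip_force: 0.0
```

Emit:
carry_out(increments="0.03 -0.018 0 0 0 0; 0.055 -0.032 0 0 0 0; 0.055 -0.032 0 0 0 0; 0.055 -0.032 0 0 0 0")

```text
t: 1.5
tool_pos: [0.6024, -0.1837, 0.2605]
tool_rot: [[0.999, 0.039, -0.001], [0.039, -0.999, 0.0], [-0.001, -0.0, -1.0]]
ft_force: [0.5, -0.8, -0.2]
width: -0.0
grip_force: 0.0
```

```bash
python3 d.py 0.001 -0.140 0.203; python3 - <<'E'
from h import *
a=snap('top','top1')['pixels'];b=snap('side','side1')['pixels']
f=lambda x:cv2.resize(x[:,:,::-1],(400,400),interpolation=cv2.INTER_CUBIC)
cv2.imwrite('pics/c1.png',np.hstack([f(a[130:280,230:380]),f(b[100:250,250:400])]))
E
```

```text
t 1.5 P [ 0.6024 -0.1837  0.2605] local [-0.0149 -0.15  ] F [ 0.5 -0.8 -0.2] w -0.0
turn [-0.     0.001  0.002]
shift [ 0.016  -0.01    0.0575]
```

View pics/c1.png

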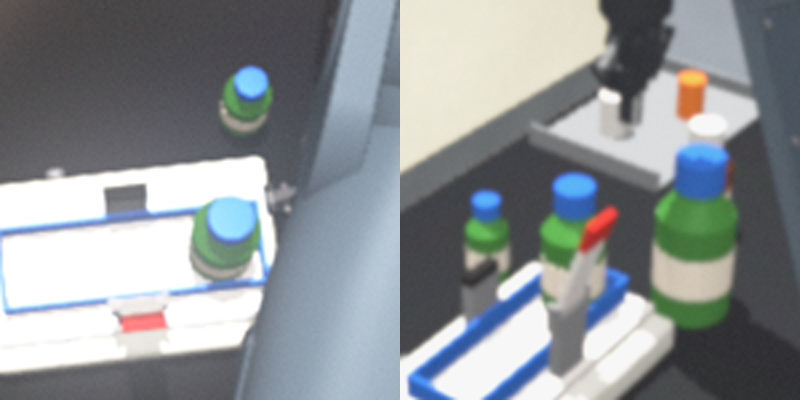

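The fingers hang just to the right of the bottle, clear of it, with the tip near crop pixel (282,195) in the top view. I'll lower now.

Emit:
carry_out(increments="0.016 0 0.03 0 0 0; 0.016 0 0.057 0 0 0; 0.016 -0.01 0.057 0 0 0; 0.016 -0.02 0.057 0 0 0; 0.016 -0.025 0.057 0 0 0")

```text
t: 2.1
tool_pos: [0.6176, -0.1575, 0.2064]
tool_rot: [[0.999, 0.038, 0.002], [0.038, -0.999, -0.0], [0.002, 0.0, -1.0]]
ft_force: [-0.8, 0.4, 0.1]
width: -0.0
grip_force: 0.0
```

```bash
python3 d.py 0.001 -0.110 0.203
```

```text
t 2.1 P [ 0.6176 -0.1575  0.2064] local [ 0.0012 -0.1244] F [-0.8  0.4  0.1] w -0.0
turn [ 0.    -0.002  0.001]
shift [-0.0002 -0.0144  0.0034]
```

Emit:
carry_out(increments="0 -0.003 0.003 0 0 0; 0 -0.006 0.003 0 0 0; 0 -0.009 0.003 0 0 0; 0 -0.012 0.003 0 0 0; 0 -0.015 0.003 0 0 0")

```text
t: 2.6
tool_pos: [0.6169, -0.1433, 0.2014]
tool_rot: [[0.999, 0.038, 0.0], [0.038, -0.999, -0.0], [0.0, 0.0, -1.0]]
ft_force: [-0.9, -1.3, 0.2]
width: -0.0
grip_force: 0.5
```

Emit:
carry_out(increments="0 -0.003 0 0 0 0; 0 -0.006 0 0 0 0; 0 -0.009 0 0 0 0; 0 -0.012 0 0 0 0; 0 -0.015 0 0 0 0")

```text
t: 3.1
tool_pos: [0.6163, -0.1282, 0.2013]
tool_rot: [[0.999, 0.038, 0.0], [0.038, -0.999, 0.0], [0.0, -0.0, -1.0]]
ft_force: [-0.2, -1.3, 0.5]
width: 0.0
grip_force: 0.5
```

Emit:
carry_out(increments="0 -0.003 0 0 0 0; 0 -0.006 0 0 0 0; 0 -0.009 0 0 0 0; 0 -0.012 0 0 0 0; 0 -0.015 0 0 0 0")

```text
t: 3.6
tool_pos: [0.6157, -0.1132, 0.2013]
tool_rot: [[0.999, 0.038, -0.0], [0.038, -0.999, 0.0], [-0.0, -0.0, -1.0]]
ft_force: [0.2, -0.1, 0.5]
width: -0.001
grip_force: 0.4
```

```bash
python3 d.py 0.001 -0.110 0.203; python3 - <<'E'
from h import *
b=snap('side','side2')['pixels']
f=lambda x:cv2.resize(x[:,:,::-1],(500,500),interpolation=cv2.INTER_CUBIC)
cv2.imwrite('pics/c2.png',f(b[140:260,260:380]))
E
```

```text
t 3.6 P [ 0.6157 -0.1132  0.2013] local [ 0.001  -0.0801] F [ 0.2 -0.1  0.5] w -0.0
turn [-0.     0.     0.001]
shift [ 0.      0.0299 -0.0017]
```

View pics/c2.png

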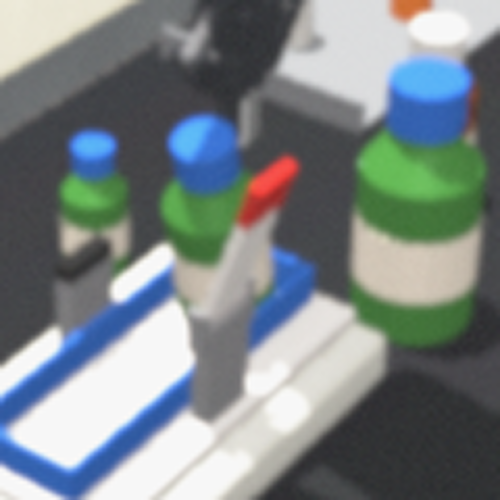

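The bottle is tilting: the cap has moved left to about (205,150) in the crop and leans. I'll keep pushing.

Emit:
carry_out(increments="0 -0.003 0 0 0 0; 0 -0.006 0 0 0 0; 0 -0.009 0 0 0 0; 0 -0.012 0 0 0 0; 0 -0.015 0 0 0 0")

```text
t: 4.15
tool_pos: [0.6151, -0.0982, 0.2013]
tool_rot: [[0.999, 0.038, -0.0], [0.038, -0.999, 0.0], [-0.0, -0.0, -1.0]]
ft_force: [0.3, -1.2, 0.2]
width: -0.0
grip_force: 0.3
```

Emit:
carry_out(increments="0 -0.003 0 0 0 0; 0 -0.006 0 0 0 0; 0 -0.009 0 0 0 0; 0 -0.012 0 0 0 0; 0 -0.015 0 0 0 0")

```text
t: 4.65
tool_pos: [0.6145, -0.0832, 0.2013]
tool_rot: [[0.999, 0.038, -0.0], [0.038, -0.999, 0.0], [-0.0, -0.0, -1.0]]
ft_force: [0.5, 0.6, 0.3]
width: 0.003
grip_force: 0.1
```

Emit:
carry_out(increments="0 -0.003 0 0 0 0; 0 -0.006 0 0 0 0; 0 -0.009 0 0 0 0; 0 -0.012 0 0 0 0; 0 -0.012 0 0 0 0")

```text
t: 5.15
tool_pos: [0.6141, -0.0711, 0.2013]
tool_rot: [[0.999, 0.038, -0.0], [0.038, -0.999, 0.0], [-0.0, -0.0, -1.0]]
ft_force: [-0.6, -0.1, 0.0]
width: 0.002
grip_force: 0.0
```

```bash
python3 d.py 0.001 -0.110 0.203; python3 - <<'E'
from h import *
b=snap('side','side3')['pixels']
f=lambda x:cv2.resize(x[:,:,::-1],(500,500),interpolation=cv2.INTER_CUBIC)
cv2.imwrite('pics/c3.png',f(b[140:260,260:380]))
E
```

```text
t 5.15 P [ 0.6141 -0.0711  0.2013] local [ 0.0009 -0.0379] F [-0.6 -0.1  0. ] w 0.0
turn [-0.     0.     0.001]
shift [-0.      0.0721 -0.0017]
```

View pics/c3.png

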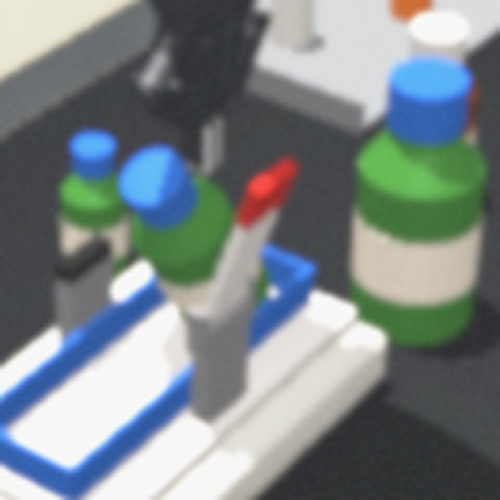

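It leans about 30° and the push force is gone, so it is falling. I'll hold.

Emit:
carry_out(increments="0 0 0 0 0 0; 0 0 0 0 0 0; 0 0 0 0 0 0; 0 0 0 0 0 0; 0 0 0 0 0 0")

```text
t: 5.7
tool_pos: [0.6141, -0.0715, 0.2013]
tool_rot: [[0.999, 0.038, 0.0], [0.038, -0.999, -0.0], [0.0, 0.0, -1.0]]
ft_force: [-1.1, -0.1, 0.3]
width: 0.001
grip_force: 0.0
```

```bash
python3 d.py; python3 - <<'E'
from h import *
b=snap('side','side4')['pixels']; a=snap('top','top4')['pixels']
f=lambda x:cv2.resize(x[:,:,::-1],(400,400),interpolation=cv2.INTER_CUBIC)
cv2.imwrite('pics/c4.png',np.hstack([f(a[160:290,215:345]),f(b[150:280,230:360])]))
E
```

```text
t 5.7 P [ 0.6141 -0.0715  0.2013] local [ 0.0009 -0.0384] F [-1.1 -0.1  0.3] w 0.0
turn [ 0.    -0.     0.001]
```

View pics/c4.png

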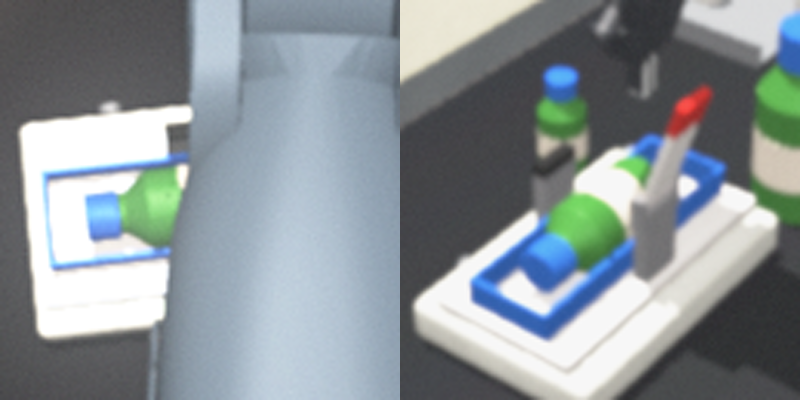

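The bottle lies along the trough, with the cap at the empty end (crop pixel (88,215) in the top view), and the bar is still up. Next I go over and behind the bar.

Emit:
carry_out(increments="0 0 -0.05 0 0 0; 0 0 -0.095 0 0 0; -0.045 -0.019 -0.095 0 0 0; -0.09 -0.038 -0.095 0 0 0; -0.138 -0.058 -0.095 0 0 0")

```text
t: 6.3
tool_pos: [0.4761, -0.0195, 0.2962]
tool_rot: [[0.999, 0.037, 0.001], [0.037, -0.999, 0.0], [0.001, -0.0, -1.0]]
ft_force: [0.6, 1.3, 1.9]
width: -0.003
grip_force: 0.0
```

Emit:
carry_out(increments="0 0 0 0 0 0; 0 0 0 0 0 0; 0 0 0 0 0 0")

```text
t: 6.6
tool_pos: [0.478, -0.0201, 0.2966]
tool_rot: [[0.999, 0.038, 0.001], [0.038, -0.999, -0.0], [0.001, 0.0, -1.0]]
ft_force: [0.8, -0.2, 0.2]
width: -0.003
grip_force: 0.0
```

```bash
python3 d.py -0.14 0.02 0.235; python3 - <<'E'
from h import *
b=snap('side','side5')['pixels']; a=snap('top','top5')['pixels']
f=lambda x:cv2.resize(x[:,:,::-1],(400,400),interpolation=cv2.INTER_CUBIC)
cv2.imwrite('pics/c5.png',np.hstack([f(a[160:290,215:345]),f(b[150:280,260:390])]))
E
```

```text
t 6.6 P [ 0.478  -0.0201  0.2966] local [-0.1332  0.018 ] F [ 0.8 -0.2  0.2] w -0.0
turn [ 0.    -0.001  0.001]
shift [-0.0068 -0.002   0.0616]
```

View pics/c5.png

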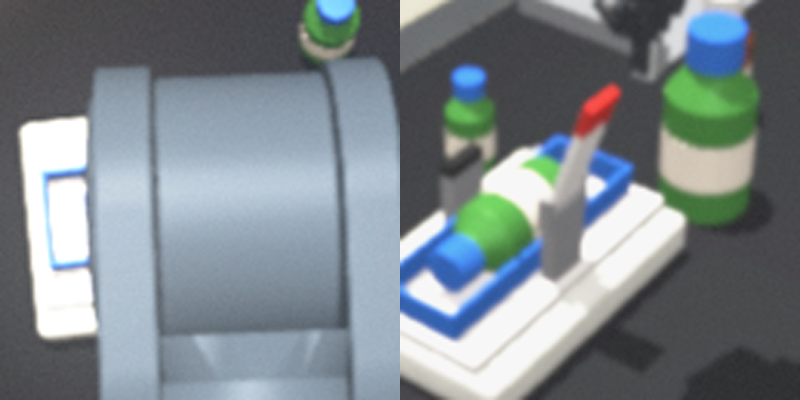

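Emit:
carry_out(increments="-0.007 -0.002 0.03 0 0 0; -0.007 -0.002 0.058 0 0 0; 0.003 -0.002 0.058 0 0 0; 0.013 -0.002 0.058 0 0 0; 0.018 -0.002 0.058 0 0 0")

```text
t: 7.2
tool_pos: [0.4974, -0.0173, 0.2395]
tool_rot: [[0.999, 0.038, 0.002], [0.038, -0.999, -0.0], [0.002, 0.0, -1.0]]
ft_force: [-0.7, 0.7, 0.6]
width: -0.003
grip_force: 0.0
```

Emit:
carry_out(increments="0.005 0 0 0 0 0; 0.01 0 0 0 0 0; 0.015 0 0 0 0 0; 0.02 0 0 0 0 0; 0.025 0 0 0 0 0")

```text
t: 7.7
tool_pos: [0.5204, -0.0162, 0.2384]
tool_rot: [[0.999, 0.038, 0.0], [0.038, -0.999, -0.0], [0.0, 0.0, -1.0]]
ft_force: [-1.4, 0.0, 0.6]
width: 0.001
grip_force: 0.6
```

```bash
python3 d.py -0.076 0.02 0.245
```

```text
t 7.7 P [ 0.5204 -0.0162  0.2384] local [-0.0907  0.0203] F [-1.4  0.   0.6] w 0.0
turn [ 0.    -0.     0.001]
shift [ 0.0147  0.0003 -0.0066]
```

Emit:
carry_out(increments="0.005 0 -0.001 0 0 0; 0.01 0 -0.003 0 0 0; 0.015 0 -0.004 0 0 0; 0.02 0 -0.004 0 0 0; 0.025 0 -0.004 0 0 0")

```text
t: 8.2
tool_pos: [0.5454, -0.0153, 0.2424]
tool_rot: [[0.999, 0.038, 0.0], [0.038, -0.999, 0.0], [0.0, -0.0, -1.0]]
ft_force: [-1.5, 0.3, 0.8]
width: -0.002
grip_force: 0.5
```

Emit:
carry_out(increments="0.005 0 0 0 0 0; 0.01 0 0 0 0 0; 0.015 0 0.001 0 0 0; 0.02 0 0.002 0 0 0; 0.025 0 0.004 0 0 0")

```text
t: 8.7
tool_pos: [0.5705, -0.0144, 0.2383]
tool_rot: [[0.999, 0.038, 0.0], [0.038, -0.999, -0.0], [0.0, 0.0, -1.0]]
ft_force: [-0.7, -0.7, 1.3]
width: 0.001
grip_force: 0.5
```

```bash
python3 d.py -0.0212 0.02 0.232; python3 - <<'E'
from h import *
b=snap('side','side6')['pixels']
f=lambda x:cv2.resize(x[:,:,::-1],(500,500),interpolation=cv2.INTER_CUBIC)
cv2.imwrite('pics/c6.png',f(b[140:260,260:380]))
E
```

```text
t 8.7 P [ 0.5705 -0.0144  0.2383] local [-0.0406  0.0203] F [-0.7 -0.7  1.3] w 0.0
turn [ 0.    -0.     0.001]
shift [0.0194 0.0004 0.0063]
```

View pics/c6.png

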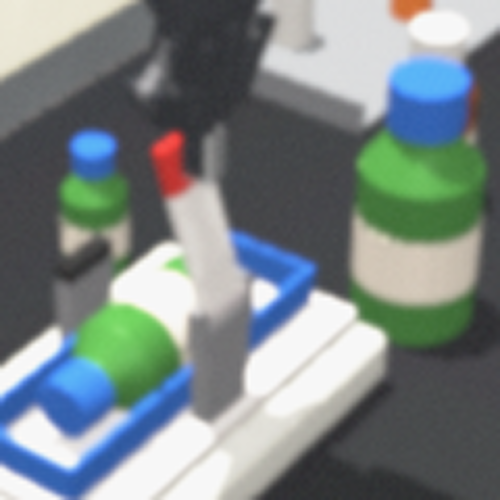

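The bar is past vertical, with the finger behind its red end (crop pixel (172,160)), and the bottle is still lying. I'll continue the arc.

Emit:
carry_out(increments="0.005 0 0.001 0 0 0; 0.01 0 0.003 0 0 0; 0.015 0 0.005 0 0 0; 0.0194 0 0.0065 0 0 0; 0.023 0 0.009 0 0 0")

```text
t: 9.25
tool_pos: [0.5934, -0.0135, 0.2292]
tool_rot: [[0.999, 0.038, 0.0], [0.038, -0.999, 0.0], [0.0, 0.0, -1.0]]
ft_force: [-0.1, 0.3, 1.4]
width: 0.001
grip_force: 0.4
```

Emit:
carry_out(increments="0.004 0 0.003 0 0 0; 0.009 0 0.006 0 0 0; 0.013 0 0.01 0 0 0; 0.017 0 0.0135 0 0 0; 0.02 0 0.016 0 0 0")

```text
t: 9.75
tool_pos: [0.6132, -0.0127, 0.2128]
tool_rot: [[0.999, 0.038, -0.0], [0.038, -0.999, 0.0], [-0.0, -0.0, -1.0]]
ft_force: [-1.1, -0.5, 0.5]
width: -0.004
grip_force: 0.4
```

```bash
python3 d.py 0.0192 0.02 0.1885
```

```text
t 9.75 P [ 0.6132 -0.0127  0.2128] local [0.0021 0.0204] F [-1.1 -0.5  0.5] w -0.0
turn [-0.     0.     0.001]
shift [0.0171 0.0004 0.0243]
```

Emit:
carry_out(increments="0.005 0 0.0055 0 0 0; 0.0095 0 0.011 0 0 0; 0.013 0 0.017 0 0 0; 0.016 0 0.022 0 0 0; 0.018 0 0.027 0 0 0")

```text
t: 10.25
tool_pos: [0.6312, -0.0121, 0.1858]
tool_rot: [[0.999, 0.038, -0.0], [0.038, -0.999, 0.0], [-0.0, -0.0, -1.0]]
ft_force: [0.7, -0.4, 0.4]
width: 0.002
grip_force: 0.4
```

Emit:
carry_out(increments="0.002 0 0.005 0 0 0; 0.004 0 0.01 0 0 0; 0.006 0 0.015 0 0 0; 0.007 0 0.02 0 0 0; 0.008 0 0.025 0 0 0")

```text
t: 10.75
tool_pos: [0.6391, -0.0118, 0.1609]
tool_rot: [[0.999, 0.038, 0.0], [0.038, -0.999, 0.0], [0.0, -0.0, -1.0]]
ft_force: [1.0, -0.3, 1.4]
width: -0.003
grip_force: 0.4
```

```bash
python3 d.py 0.03 0.02 0.150
```

```text
t 10.75 P [ 0.6391 -0.0118  0.1609] local [0.028  0.0204] F [ 1.  -0.3  1.4] w -0.0
turn [-0.    -0.     0.001]
shift [0.002  0.0004 0.0109]
```

Emit:
carry_out(increments="0.001 0 0.003 0 0 0; 0.002 0 0.006 0 0 0; 0.003 0 0.009 0 0 0; 0.003 0 0.011 0 0 0; 0.003 0 0.0115 0 0 0")

```text
t: 11.25
tool_pos: [0.642, -0.0116, 0.1497]
tool_rot: [[0.999, 0.038, 0.0], [0.038, -0.999, 0.0], [0.0, -0.0, -1.0]]
ft_force: [-0.1, -0.4, 0.9]
width: -0.002
grip_force: 0.4
```

Emit:
carry_out(increments="0 0 0.001 0 0 0; 0 0 0.002 0 0 0; 0 0 0.003 0 0 0; 0 0 0.003 0 0 0; 0 0 0.003 0 0 0")

```text
t: 11.75
tool_pos: [0.6421, -0.0116, 0.1471]
tool_rot: [[0.999, 0.038, 0.001], [0.038, -0.999, 0.0], [0.001, 0.0, -1.0]]
ft_force: [1.5, 1.0, 3.8]
width: -0.006
grip_force: 2.0
```

Emit:
carry_out(increments="0 0 0.001 0 0 0; 0 0 0.002 0 0 0; 0 0 0.002 0 0 0; 0 0 0.002 0 0 0")

```text
t: 12.15
tool_pos: [0.6422, -0.0117, 0.1451]
tool_rot: [[0.999, 0.038, 0.001], [0.038, -0.999, -0.0], [0.001, 0.0, -1.0]]
ft_force: [-0.2, 0.2, 7.2]
width: 0.003
grip_force: 3.3
```

Emit:
carry_out(increments="0 0 -0.01 0 0 0; 0 0 -0.04 0 0 0; 0 0 -0.09 0 0 0; -0.05 0 -0.12 0 0 0; -0.1 0 -0.12 0 0 0")

```text
t: 12.65
tool_pos: [0.5508, -0.0152, 0.2673]
tool_rot: [[0.999, 0.038, 0.005], [0.038, -0.999, -0.0], [0.005, 0.0, -1.0]]
ft_force: [1.5, -0.2, 0.9]
width: 0.001
grip_force: 0.0
```

Emit:
carry_out(increments="-0.05 0 0 0 0 0; -0.1 0.03 0 0 0 0; -0.12 0.08 0 0 0 0; -0.12 0.13 0 0 0 0; -0.12 0.18 0 0 0 0")

```text
t: 13.15
tool_pos: [0.4347, -0.1913, 0.2654]
tool_rot: [[0.999, 0.038, 0.001], [0.038, -0.999, -0.0], [0.001, 0.0, -1.0]]
ft_force: [1.0, 0.2, 0.6]
width: 0.002
grip_force: 0.0
```

Emit:
carry_out(increments="0 0.05 0 0 0 0; 0 0.1 0 0 0 0; 0 0.1 0 0 0 0; 0 0.1 0 0 0 0")

```text
t: 13.55
tool_pos: [0.4392, -0.2904, 0.264]
tool_rot: [[0.999, 0.036, -0.001], [0.036, -0.999, 0.001], [-0.001, -0.001, -1.0]]
ft_force: [0.1, 0.7, -0.6]
width: 0.001
grip_force: 0.0
```

```bash
python3 d.py; python3 - <<'E'
from h import *
p=[.6118,-.0332,.03675]
S=snap('side','side7'); T=snap('top','top7')
def W(a): 
    c,n=np.cos(p[2]),np.sin(p[2]); return np.array([p[0]+c*a[0]-n*a[1],p[1]+n*a[0]+c*a[1],a[2]])
for n,C in(('side',S),('top',T)):
    im=C['pixels'].astype(int); R,G,B=im[...,0],im[...,1],im[...,2]
    m=(R>140)&(G<90)&(B<90); v,u=np.nonzero(m[150:290,215:390]); print(n,'red',len(u),u.min()+215,u.max()+215,v.min()+150,v.max()+150, 'mean',u.mean()+215,v.mean()+150)
    for th in(0,.08,.15,.3):
        q=np.array([proj(C,W((-.06+d*np.cos(th)-.005*np.sin(th),.02+w,.145+d*np.sin(th)+.005*np.cos(th)))) for d in(.086,.12) for w in(-.02,.02)]); print(th,q.min(0).round(1),q.max(0).round(1),q.mean(0).round(1))
    # cap: blue-ish
    m=(B>170)&(R<110)&(G<190)&(G>90); 
E
```

```text
t 13.55 P [ 0.4392 -0.2904  0.264 ] local [-0.182  -0.2507] F [ 0.1  0.7 -0.6] w 0.0
turn [-0.001  0.001 -0.001]
side red 61 274 286 196 205 mean 279.9344262295082 200.327868852459
0 [274.4 194.2] [292.8 204.9] [283.6 199.5]
0.08 [274.5 191.5] [293. 203.] [283.8 197.2]
0.15 [274.8 189.2] [293.2 201.3] [284.  195.2]
0.3 [275.9 184.6] [294.2 198. ] [285.1 191.3]Traceback (most recent call last):
  File "<stdin>", line 8, in <module>
    return umr_minimum(a, axis, None, out, keepdims, initial, where)
ValueError: zero-size array to reduction operation minimum which has no identity
```

```bash
python3 - <<'E'
from h import *
p=[.6118,-.0332,.03675]
def W(a): 
    c,n=np.cos(p[2]),np.sin(p[2]); return np.array([p[0]+c*a[0]-n*a[1],p[1]+n*a[0]+c*a[1],a[2]])
for f in('side7','top7'):
    C=load(f); im=C['pixels'].astype(int); m=(im[...,0]-im[...,1]>50)&(im[...,0]-im[...,2]>50)
    m[:150]=0;m[260:]=0;m[:,:225]=0;m[:,345:]=0
    n=m.astype(np.uint8); k,l,st,ce=cv2.connectedComponentsWithStats(n); print(f,st[1:].tolist(),ce[1:].round(1).tolist())
    for th in(0,.08,.15,.3):
        q=np.array([proj(C,W((-.06+d*np.cos(th)-h*np.sin(th),.02+w,.145+d*np.sin(th)+h*np.cos(th)))) for d in(.086,.12) for w in(-.02,.02) for h in(-.005,.005)],np.float32)
        hull=cv2.convexHull(q); M=cv2.moments(hull); print(th,q.min(0).round(1),q.max(0).round(1),round(M['m10']/M['m00'],1),round(M['m01']/M['m00'],1))
    # green bottle axis: green and blue cap blobs near trough
    hsv=cv2.cvtColor(C['pixels'],cv2.COLOR_RGB2HSV); g=cv2.inRange(hsv,(45,90,30),(75,255,255)); k,l,st,ce=cv2.connectedComponentsWithStats(g)
    print('green',[(s.tolist(),c.round(1).tolist()) for s,c in zip(st[1:],ce[1:]) if s[4]>40])
    print('expected cap,base',[proj(C,W((0,y,.095))).round(1).tolist() for y in(.117,-.039)])
    b=cv2.inRange(hsv,(100,120,120),(125,255,255)); k,l,st,ce=cv2.connectedComponentsWithStats(b); print('blue',[(s.tolist(),c.round(1).tolist()) for s,c in zip(st[1:],ce[1:]) if s[4]>40])
E
```

```text
side7 [[273, 193, 19, 13, 138]] [[281.3, 199.0]]
0 [274.4 194.2] [292.8 207.9] 283.6 201.0
0.08 [274.4 191.5] [293.  205.8] 283.7 198.6
0.15 [274.5 189.2] [293.2 204.1] 283.8 196.6
0.3 [275.2 184.6] [294.2 200.6] 284.7 192.5
green [([346, 171, 31, 26, 623], [360.3, 184.5]), ([274, 182, 16, 12, 144], [281.8, 187.4]), ([344, 209, 29, 14, 205], [359.5, 216.5]), ([278, 213, 25, 24, 368], [290.3, 223.2])]
expected cap,base [[274.5, 238.4], [308.3, 210.8]]
blue [([353, 154, 20, 21, 335], [362.5, 164.0]), ([276, 171, 12, 12, 118], [281.7, 176.3]), ([306, 193, 30, 29, 311], [322.2, 204.3]), ([253, 221, 53, 39, 742], [277.4, 240.0]), ([25, 310, 64, 35, 778], [60.4, 327.8])]
top7 [[269, 199, 16, 12, 169]] [[276.6, 204.2]]
0 [268.4 198.9] [285.2 214.1] 276.8 206.5
0.08 [268.4 198.3] [285.2 213.5] 276.8 205.9
0.15 [268.4 198. ] [285.3 213.1] 276.8 205.6
0.3 [268.4 197.9] [285.6 213.1] 277.0 205.5
green [([357, 220, 34, 34, 373], [369.0, 239.8])]
expected cap,base [[243.1, 230.3], [300.3, 223.6]]
blue [([77, 135, 6, 20, 41], [79.7, 144.6]), ([318, 155, 13, 13, 119], [324.0, 160.4]), ([366, 219, 26, 26, 495], [378.5, 231.7]), ([244, 231, 10, 6, 51], [248.4, 233.1])]
```

```bash
python3 -c "
from h import *
print(order.close_job())"
```

```text
the job is handed in; nothing more can be done
None
```

The job is handed in, verdict not shown: the green bottle lies along the trough, cap towards the empty end, and I pressed the bar to its stop at about 7 N; my last images put its angle within about a pixel of the 0.08 rad limit, so I rely on that press, and I never went near the amber bottle, beaker or jar but did not re-measure them.

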